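# Break down the nested box-section sleeves

### The arm

A 7-joint arm with a two-finger parallel gripper is mounted at the origin on the work surface. World frame = base frame: x ahead of the robot, y to its left, z up, the work surface at z = 0. Lengths are in m, angles in rad, forces in N, time in s.
With the tool pointing down it reaches from about 0.425 to 0.925 m from the base axis. Payload 6.8 kg.
Tool frame: the origin (TCP) lies at the very end of the fingers, on their centre line; the grasp point (between the pads) lies 19 mm behind it; z points along the fingers, x is the direction in which the jaws open and shut, and the axes are right-handed (so a half turn about z gives the same grasp; the last joint's range is limited). The gripper opens to 85 mm and grips with 20 to 120 N. Pads are 22 mm wide; open, the fingers measure 114 mm over their backs; the gripper's body (76 mm by 85 mm) begins 54 mm behind the grasp point. The pads swing forward as they close: fully open they stand 13 mm farther back than shut.
Start: joints at [-1.404, 0.477, 0.022, 1.555, -0.011, 1.109, -0.083], TCP at [0.183, 0.65, 0.205] pointing down, gripper open.
Joint ranges: [-2.96, 2.96], [-0.34, 2.1], [-1.41, 1.46], [0.24, 2.44], [-1.37, 4.51], [0.17, 1.92], [-2.96, 2.96]. Speed limits (rad/s): [2.39, 2.39, 3.14, 3.14, 3.14, 3.14, 3.14].

### API

Orientations are given as a rotation vector (axis times angle).
In Python, from bench import get_obs, imaging, hand_in gives the robot as it stands.
- The arm moves only by the tool send_rows, never from a script. Its argument "motion" is a list of rows, each an object with "dp": the shift along the world's x, y, z in m, a list of three; "rot": the turn, a rotation vector about the world's x, y, z in rad, a list of three; "grip": the finger opening in m, from 0 to 0.0854. In form: [{"dp": [dx, dy, dz], "rot": [ax, ay, az], "grip": grip}, ...]. A call has 1 to 20 rows; each row shifts and turns the pose as measured when the row begins; what a row does not reach is not made up. A row lasts 1/8 s, in which the tool goes at most 62.5 mm and 10.7 degrees, less where a joint would pass 70% of its speed; a pose out of reach is approached as far as the arm can. A call is refused whole if a number of a shift passes 0.0625 or a number of a turn 0.188, either way. A call with a gripper value outside its range is refused whole. The fingers move at their own pace and stop on an object; "grip_force" is the grip in N (left out, the last holds). Time passes only in rows, so rows that do not move let the fingers close. It gives the time, the measured TCP pose, the force and the opening at its end, in the units of the state.
- get_obs(): the state, without advancing time (a new reading comes with each control period).
- imaging.grab_frame(name): name is "side" or "top"; returns a dict with "img" (400x640x3 uint8, red, green, blue), "fx", "fy", "cx", "cy" (pixels), "D" ([k1, k2, p1, p2, k3] as OpenCV has them; the pictures are not rectified), "R" (3x3) and "t" (3): a world point X has camera coordinates R X + t. Camera axes: x right, y down, z forward; pixel columns grow to the right and rows downward; lengths in m; the calibration is good to about 2 mm. A picture is of the moment at which its call begins. There is no depth.
- hand_in(): hands the job in, once; it reports no verdict.
The state is a dict: "clock": time; "joints": joint angles; "qvel": joint speeds; "tau": joint torques, N m; "tcp_pos": TCP position; "orientation": TCP orientation; "contact_force": force on the tool from outside, world axes, zero at the start; "moment": the same for the moment, N m; "grip_width": finger opening in m.
Only numpy, scipy, OpenCV 4.12 (cv2) and the standard library are available. Lean on these libraries where they do the work, as an engineer would, in place of code of your own. Each camera call takes 0.05 s, during which the arm holds its last target. There are 200 camera calls.

### The job

Pull the tight nest of steel box-section sleeves apart from the inside outwards: first draw out the eye drift and hang it by its eye on the peg, then draw the small, the medium and the large sleeve out one after another and stand each upright on the floor of the tray of its own size, smallest sleeve in the smallest tray. Set the sleeves down gently, without dropping them, and do not disturb the other things on the bench.

Things in the scene. Friction and masses are not known exactly. Their poses are not given: they have to be found in the camera images.
- jig: fixed grey steel socket holding the nest: base plate 130 x 130 x 6 mm, on it a square socket 74 mm outside, 64 mm inside, its rim 26 mm above the table. Origin at the centre of the underside, z up; everything nested is centred on this axis and square to these x and y axes. The sleeves stand upright one inside another on the top of its base plate (6 mm above the table).
- large_centre (a point): centre (half-way up) of the large sleeve: plain steel square tube, open at both ends, 60 x 60 mm outside, 52 mm inside, 70 mm high; its z axis along the tube, x and y square to its sides. Mass about 0.5 kg. It is outermost in the nest, its upper 50 mm standing out of the socket.
- medium_centre (a point): centre (half-way up) of the medium sleeve: the same, 48 x 48 mm outside, 40 mm inside, 110 mm high, about 0.6 kg. Stands inside the large one; its upper 40 mm stands proud of it.
- small_centre (a point): centre (half-way up) of the small sleeve: the same, 36 x 36 mm outside, 28 mm inside, 150 mm high, about 0.6 kg. Stands inside the medium one; its upper 40 mm stands proud of it. Each piece of the nest is gripped by two small spring strips inside the mouth of the one around it (2 mm play a side): besides its weight it takes about 4 N (drift) to 8 N (large sleeve) to draw it out straight upwards, all the way until its lower end leaves the mouth.
- drift_eye (a point): centre of the eye of the steel eye drift, about 0.5 kg. Its head is an upright flat plate 12 mm thick (along this x), 56 mm wide (along y) and 84 mm high (along z), with a round through-hole, the eye, 34 mm across, its axis along x and its centre 27 mm above the plate's lower edge and 57 mm below its top edge. Below the plate a 24 x 24 mm square shank, 60 mm long, is pushed down inside the small sleeve; the plate's lower edge rests on that sleeve's rim.
- peg_mid (a point): point on the axis of the hanging peg, 55 mm in front of the axis of its post. The peg is a level steel rod 10 mm across that sticks out along this frame's -x from a fixed grey post (22 mm deep along x, 30 mm wide, 200 mm high) and ends 99 mm in front of the post's axis, the tip (last 8 mm) bent up by 5 mm; z up. The peg's axis is 190 mm above the table. The post stands on a foot 100 x 120 x 10 mm.
- tray_s_in (a point): centre of the inner floor (4 mm above the table) of the smallest of three fixed square open aluminium trays: 66 x 66 mm inside, walls 4 mm thick, rim 24 mm above the table; x and y along its sides
- tray_m_in (a point): the same for the middle tray, 78 x 78 mm inside
- tray_l_in (a point): the same for the largest tray, 90 x 90 mm inside
- hammer: bystander: a hammer lying on the left; leave it alone
- spanner: bystander: a flat spanner lying on the right; leave it alone
- flat_bar: bystander: a flat steel bar offcut 110 x 40 x 10 mm; leave it alone
- disc: bystander: a black grinding disc, 115 mm across, 9 mm thick, lying flat; leave it alone
- can: bystander: a small closed can, 60 mm across, 75 mm high; leave it alone
There are look-alikes about, which are no part of the job. Leave any orange look-alike of the part that bears peg_mid alone. What is shaped like the part that bears drift_eye but brown is not meant.

How it is judged:
On the way, in this order (a step that is already met when the one before it is completed fails the run):
1. the eye drift hangs by its eye on the peg (x of drift_eye in the frame of peg_mid between -0.042 and 0.042 m and y of drift_eye in the frame of peg_mid between -0.013 and 0.013 m and z of drift_eye in the frame of peg_mid between -0.016 and -0.002 m and angle between drift_eye's own z axis and vertical below 0.3 rad), for 0.2 s.
2. the small sleeve stands upright in its tray (x of small_centre in the frame of tray_s_in between -0.021 and 0.021 m and y of small_centre in the frame of tray_s_in between -0.021 and 0.021 m and z of small_centre in the frame of tray_s_in between 0.069 and 0.08 m and angle between small_centre's own z axis and vertical below 0.08 rad), for 0.2 s.
3. the medium sleeve stands upright in its tray (x of medium_centre in the frame of tray_m_in between -0.021 and 0.021 m and y of medium_centre in the frame of tray_m_in between -0.021 and 0.021 m and z of medium_centre in the frame of tray_m_in between 0.049 and 0.06 m and angle between medium_centre's own z axis and vertical below 0.08 rad), for 0.2 s.
4. the large sleeve stands upright in its tray (x of large_centre in the frame of tray_l_in between -0.021 and 0.021 m and y of large_centre in the frame of tray_l_in between -0.021 and 0.021 m and z of large_centre in the frame of tray_l_in between 0.029 and 0.04 m and angle between large_centre's own z axis and vertical below 0.08 rad), for 0.2 s.
At the end, for the whole second after the job is handed in: Drift at rest on the peg: eye centre within 42 mm of the peg point along the peg, 13 mm sideways, 2 to 16 mm below its axis, tilt under 0.3 rad. Each sleeve at rest in its own tray, on the floor (within 5 mm), upright within 0.08 rad, within 21 mm of the tray centre in x and y (all of step 1 and all of step 2 and all of step 3 and all of step 4 and linear speed of each of drift, small, medium, large below 0.03 m/s); the robot touches nothing.
It fails at once if a bystander is shifted by more than 30 mm (distance of any of hammer, spanner, flat_bar, disc, can from where it was at the start of the episode above 0.03 m).
It fails at once if a sleeve is dropped: it falls into a tray at more than 0.7 m/s (a free fall of 25 mm) ((horizontal distance between small_centre and tray_s_in below 0.05 m and z of small_centre in the frame of tray_s_in below 0.105 m and linear speed of small above 0.7 m/s) or (horizontal distance between medium_centre and tray_m_in below 0.05 m and z of medium_centre in the frame of tray_m_in below 0.085 m and linear speed of medium above 0.7 m/s) or (horizontal distance between large_centre and tray_l_in below 0.05 m and z of large_centre in the frame of tray_l_in below 0.065 m and linear speed of large above 0.7 m/s)).
It also fails if it takes over 72 s, if anything falls off the work surface, if the arm or the gripper's body presses on something with over 40 N, if the wrist force passes 120 N, or if a joint passes its speed limit or range.

## Working session

There is one attempt and no reset: what is moved stays moved. The work goes in short steps, Python scripts to look and compute and a tool call to move; the robot and the scene stay as the last step left them, time stands still between calls to the robot, and variables do not carry over. Pictures are saved under pics/ and viewed, about 8 in all and at most 12, crops included, and the job is handed in when it is done.

Besides the shell and the picture viewer there is one more tool, called after "Emit:" by a JSON object that holds its "op" and its "data". send_rows: Moves the arm, as the interface text tells. Its arguments: {"type":"object","properties":{"motion":{"type":"array","items":{"type":"object","properties":{"dp":{"type":"array","items":{"type":"number"}},"rot":{"type":"array","items":{"type":"number"}},"grip":{"type":"number"}}}},"grip_force":{"type":"number"}},"required":["motion"]}

```bash
mkdir -p pics; cat > h.py <<'E'
import numpy as np, cv2
from bench import get_obs, imaging, hand_in
def grab(n, save=None):
    f=imaging.grab_frame(n)
    f['K']=np.array([[f['fx'],0,f['cx']],[0,f['fy'],f['cy']],[0,0,1.]]); f['R']=np.array(f['R']); f['t']=np.array(f['t']).ravel(); f['D']=np.array(f['D'],float)
    if save: cv2.imwrite('pics/'+save, f['img'][:,:,::-1])
    np.savez('last_%s.npz'%n, **{k:f[k] for k in('img','K','D','R','t')})
    return f
def ray(f,px):
    p=cv2.undistortPoints(np.array(px,float).reshape(-1,1,2),f['K'],f['D']).reshape(-1,2)
    d=np.c_[p,np.ones(len(p))]@f['R']; c=-f['R'].T@f['t']
    return c,d
def onz(f,px,z):
    c,d=ray(f,px); return c+d*((z-c[2])/d[:,2])[:,None]
def proj(f,X):
    return cv2.projectPoints(np.array(X,float).reshape(-1,3),cv2.Rodrigues(f['R'])[0],f['t'],f['K'],f['D'])[0].reshape(-1,2)
def tri(f,p,g,q):
    c1,d1=ray(f,p);c2,d2=ray(g,q);d1=d1[0];d2=d2[0]
    s=np.linalg.lstsq(np.c_[d1,-d2],c2-c1,rcond=None)[0]
    a=c1+s[0]*d1;b=c2+s[1]*d2
    return (a+b)/2,np.linalg.norm(a-b)
def load(n):
    z=np.load('last_%s.npz'%n); return {k:z[k] for k in z.files}
E
python3 - <<'E'
from h import *
a=grab('top');b=grab('side')
cv2.imwrite('pics/top0.png',a['img'][:,:,::-1]);cv2.imwrite('pics/side0.png',b['img'][:,:,::-1])
for f in(a,b): print(f['K'].round(1).tolist(),(-f['R'].T@f['t']).round(3),f['R'].round(2).tolist())
o=get_obs(); print(o['clock'],o['tcp_pos'],o['orientation'],o['contact_force'],o['grip_width'])
E
```

```text
[[407.0, 0.0, 320.9], [0.0, 407.0, 205.0], [0.0, 0.0, 1.0]] [0.259 0.057 1.244] [[0.02, -1.0, 0.03], [-0.99, -0.03, -0.15], [0.15, -0.03, -0.99]]
[[514.8, 0.0, 313.9], [0.0, 514.8, 206.1], [0.0, 0.0, 1.0]] [0.081 1.178 1.228] [[-0.96, -0.29, -0.02], [-0.18, 0.65, -0.74], [0.22, -0.7, -0.68]]
0.1 [0.18301877 0.64909993 0.20390708] [ 2.50382583e+00  1.89565291e+00 -1.96535463e-03] [ 0.16674557 -0.01428055 -0.54610105] 0.08542608871628636
```

View pics/top0.png

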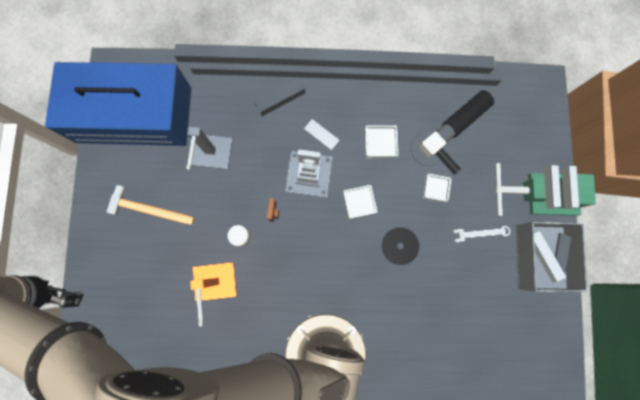

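View pics/side0.png

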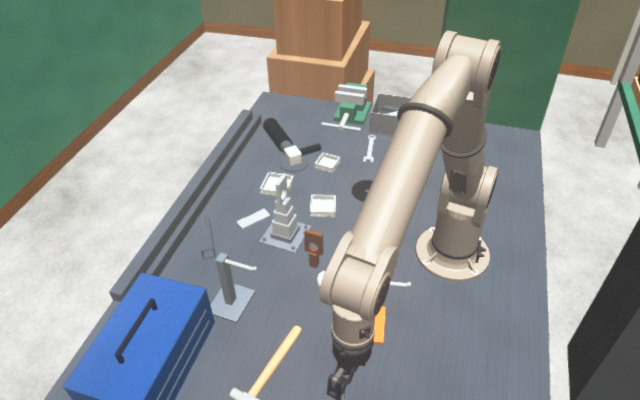

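Picture 1 (top): grey jig with nest at about (309,172), grey post and peg at (205,148), and an orange post look-alike at (212,282). The brown drift look-alike is at (272,209) and the three trays are at (381,141), (437,187) and (360,201). Picture 2 (side): nest at (285,215), grey post at (226,285) with its peg tip near (256,268), brown drift at (314,245). The grey ones are the ones meant. I'll confirm that in an enlarged crop.

```bash
python3 - <<'E'
from h import *
a=load('top')['img'];b=load('side')['img']
C=np.zeros((600,800,3),np.uint8)
def put(im,x0,y0,w,h,s,X,Y):
    r=cv2.resize(im[y0:y0+h,x0:x0+w],None,fx=s,fy=s,interpolation=cv2.INTER_CUBIC);C[Y:Y+r.shape[0],X:X+r.shape[1]]=r
put(a,280,140,60,60,5,0,0)      # nest top
put(a,180,120,60,60,5,300,0)   # post top
put(a,335,120,33*3,100,2,600,0) # trays
put(b,255,165,65,90,3.3,0,300)
put(b,195,240,75,90,3.3,220,300)
put(b,250,140,100,85,3.3,470,300)
cv2.imwrite('pics/crop1.png',C[:,:,::-1])
E
```

```text
(no output)
```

View pics/crop1.png

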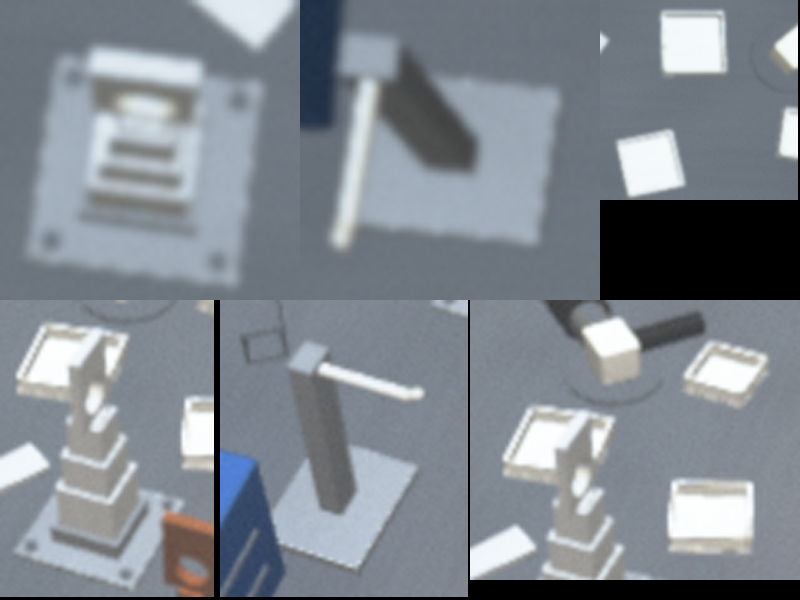

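Picture 3 confirms the choice. The nest is all grey steel, with the eye plate thin along image-vertical, roughly world x, and centred near top px (309,155). The grey post has its peg running from (194,136) to its tip at (188,168). Trays from the image: middle-left (360,201), upper (381,141), small (437,187). Next I'll measure by fitting edges.

```bash
cat > m.py <<'E'
from h import *
def quad(f,mask_fn,seed,ztop,win=40,S=4):
    x0,y0=int(seed[0])-win,int(seed[1])-win
    im=cv2.resize(f['img'][y0:y0+2*win,x0:x0+2*win],None,fx=S,fy=S,interpolation=cv2.INTER_CUBIC)
    m=mask_fn(im).astype(np.uint8); m=cv2.morphologyEx(m,cv2.MORPH_CLOSE,np.ones((9,9)));m=cv2.morphologyEx(m,cv2.MORPH_OPEN,np.ones((7,7)))
    cs=cv2.findContours(m,cv2.RETR_EXTERNAL,cv2.CHAIN_APPROX_NONE)[0]
    c=max(cs,key=lambda c:(cv2.pointPolygonTest(c,(win*S,win*S),False)>=0)*1e6+cv2.contourArea(c))
    p=(cv2.convexHull(c).reshape(-1,2)) ; p=c.reshape(-1,2)
    px=(p+.5)/S-.5+[x0,y0]
    cam=-f['R'].T@f['t']
    W0=onz(f,px,0)[:,:2];W1=onz(f,px,ztop)[:,:2]
    r=cv2.minAreaRect(W0.astype(np.float32)); B=cv2.boxPoints(r); ctr=np.array(r[0])
    L=[]
    for i in range(4):
        a,b=B[i],B[(i+1)%4]; u=(b-a)/np.linalg.norm(b-a); n=np.array([u[1],-u[0]]); 
        if n@((a+b)/2-ctr)<0:n=-n
        W=W0 if n@(cam[:2]-(a+b)/2)>0 else W1
        s=(W0-a)@u/np.linalg.norm(b-a); d=abs((W0-a)@n)
        k=(s>.15)&(s<.85)&(d<.012)
        v=cv2.fitLine(W[k].astype(np.float32),cv2.DIST_HUBER,0,.01,.01).ravel(); L.append(v)
    P=[]
    for i in range(4):
        a,b=L[i],L[(i+1)%4]; s=np.linalg.solve(np.c_[a[:2],-b[:2]],b[2:]-a[2:]); P.append(a[2:]+s[0]*a[:2])
    P=np.array(P); e=np.roll(P,-1,0)-P
    ang=(np.degrees(np.arctan2(e[:,1],e[:,0]))+45)%90-45
    return P.mean(0),np.linalg.norm(e,axis=1),ang
E
python3 - <<'E'
from m import *
a=load('top');b=load('side')
white=lambda im: im.min(2)>190
hsv=lambda im: cv2.cvtColor(im,cv2.COLOR_RGB2HSV)
g=a['img'][195,290];print('plate px',a['img'][188,293],'bg',a['img'][215,300],'foot',a['img'][160,222],'side plate',b['img'][235,290],b['img'][300,240],'bg',b['img'][250,250])
for n,s in(('A',(381,141)),('B',(437,187)),('C',(360,201))):
    try: c,e,t=quad(a,white,s,.024,24); print(n,c.round(4),(e*1e3).round(1),t.round(1))
    except Exception as x: print(n,x)
for n,s in(('A',(276,184)),('B',(328,162)),('C',(323,206))):
    try: c,e,t=quad(b,lambda im:im.min(2)>170,s,.024,24); print('side',n,c.round(4),(e*1e3).round(1),t.round(1))
    except Exception as x: print(n,x)
plate=lambda im:im.min(2)>118
for n,s,z in(('jig',(309,173),.006),('foot',(210,151),.010)):
    try: c,e,t=quad(a,plate,s,z,30); print(n,c.round(4),(e*1e3).round(1),t.round(1))
    except Exception as x: print(n,x)
# hand-read corners
print('jig corners',onz(a,[(292,151),(332.4,156),(327.6,197),(285.4,191.6)],.006).round(4).tolist())
print('peg root/tip on z.19',onz(a,[(194,136.5),(188,168)],.19).round(4).tolist())
print('side',onz(b,[(225.9,260.6),(250,267)],.19).round(4).tolist())
E
```

```text
plate px [158 169 182] bg [110 118 128] foot [162 175 187] side plate [146 147 145] [185 197 211] bg [124 132 144]
A [ 0.6494 -0.1613] [82.8 94.8 82.5 93.9] [0.7 2.2 1.3 2. ]
B [ 0.509  -0.3381] [67.9 68.4 66.6 68. ] [-9.1 -8.7 -8.8 -9.7]
C [ 0.4572 -0.0952] [83.  82.4 82.8 83.1] [13.9 13.6 13.4 13.4]
side A [ 0.6541 -0.1649] [93.7 98.7 92.5 95.3] [2.5 2.5 4.6 1.8]
side B [ 0.5109 -0.3413] [70.7 63.7 71.8 72.2] [ -5.9  -9.1 -12.7  -8.3]
side C [ 0.456 -0.098] [90.5 89.5 88.8 80.5] [13.3 14.7 19.1 13.3]
jig [0.546  0.0635] [135.2 147.2 136.3 137.7] [-10.4  -6.9  -6.4  -6.3]
foot [0.6054 0.3776] [140.7 130.4 128.9  72.7] [-28.8  -4.3  -4.6  -3.6]
jig corners [[0.6121, 0.1184, 0.006], [0.6, -0.0087, 0.006], [0.4691, 0.0035, 0.006], [0.4822, 0.1341, 0.006]]
peg root/tip on z.19 [[0.5918, 0.3731, 0.19], [0.5049, 0.3825, 0.19]]
side [[0.5908, 0.3722, 0.19], [0.5196, 0.3754, 0.19]]
```

```bash
python3 - <<'E'
from m import *
a=load('top');b=load('side')
def line(f,x0,y0,x1,y1,th,z):
    m=f['img'][y0:y1,x0:x1].min(2)>th
    n,l,s,c=cv2.connectedComponentsWithStats(m.astype(np.uint8)); i=1+np.argmax(s[1:,4])
    ys,xs=np.nonzero(l==i); p=np.c_[xs+x0,ys+y0]; w=onz(f,p,z)[:,:2]
    v=cv2.fitLine(w.astype(np.float32),cv2.DIST_HUBER,0,.01,.01).ravel(); s=(w-v[2:])@v[:2]
    print('line n',len(p),p.min(0),p.max(0),'yaw',np.degrees(np.arctan2(v[1],v[0])).round(1),'ends',(v[2:]+s.min()*v[:2]).round(4),(v[2:]+s.max()*v[:2]).round(4))
line(a,184,133,200,172,195,.19)
line(b,224,255,262,275,200,.19)
# drift plate top face from top view
S=8;x0,y0=290,142
im=cv2.resize(a['img'][y0:y0+22,x0:x0+38],None,fx=S,fy=S,interpolation=cv2.INTER_CUBIC)
for th in(205,220):
    m=(im.min(2)>th).astype(np.uint8);cs=cv2.findContours(m,cv2.RETR_EXTERNAL,cv2.CHAIN_APPROX_NONE)[0]
    for c in cs:
        if cv2.contourArea(c)>600:
            p=(c.reshape(-1,2)+.5)/S-.5+[x0,y0]; w=onz(a,p,.24)[:,:2].astype(np.float32); print(th,cv2.minAreaRect(w),p.min(0),p.max(0))
# predictions of plate top corners for the jig estimate
y=np.radians(-6);R=np.array([[np.cos(y),-np.sin(y)],[np.sin(y),np.cos(y)]])
c=np.array([.541,.062])
q=np.array([[s*.006,t*.028] for s,t in((1,1),(1,-1),(-1,-1),(-1,1))])@R.T+c
print('pred top',proj(a,np.c_[q,[.24]*4]).round(1).tolist(),'side',proj(b,np.c_[q,[.24]*4]).round(1).tolist())
E
```

```text
line n 75 [187 137] [194 167] yaw -5.3 ends [0.5073 0.3825] [0.5906 0.3748]
line n 98 [225 259] [255 269] yaw -4.2 ends [0.5057 0.3775] [0.5941 0.371 ]
205 ((0.5201627016067505, 0.0637030154466629), (0.019951146095991135, 0.006325249094516039), 80.19776916503906) [304.8125 159.6875] [312.5625 162.6875]
205 ((0.541474461555481, 0.06467285752296448), (0.05249561369419098, 0.00877437274903059), 83.82080841064453) [298.1875 150.4375] [318.6875 155.5625]
205 ((0.5680769085884094, 0.023105796426534653), (0.009941338561475277, 0.0121708232909441), 1.9443700313568115) [322.6875 141.5625] [327.4375 145.3125]
220 ((0.5414932370185852, 0.06483130156993866), (0.048235464841127396, 0.005639990326017141), 83.68286895751953) [299.0625 151.0625] [317.8125 154.8125]
pred top [[299.0, 149.5], [320.8, 152.4], [320.2, 156.9], [298.3, 154.0]] side [[274.6, 183.6], [282.6, 172.6], [286.1, 173.5], [278.2, 184.5]]
```

Nest axis is about (0.541, 0.063) with yaw −6°. Peg_mid is about (0.548, 0.3775), yaw −5.5°. Trays: S at (0.510, −0.340), M at (0.457, −0.0965), L at (0.652, −0.163). The measured sizes agree with the given ones to a few mm, apart from tray A's near wall. Moving above the nest.

Emit:
{"op": "send_rows", "data": {"motion": [{"dp": [0, 0, 0.05], "rot": [0, 0, 0], "grip": 0.06}, {"dp": [0, 0, 0.05], "rot": [0, 0, 0], "grip": 0.06}, {"dp": [0.0256, -0.0419, 0], "rot": [0, 0, -0.1], "grip": 0.06}, {"dp": [0.0256, -0.0419, 0], "rot": [0, 0, -0.1], "grip": 0.06}, {"dp": [0.0256, -0.0419, 0], "rot": [0, 0, -0.1], "grip": 0.06}, {"dp": [0.0256, -0.0419, 0], "rot": [0, 0, -0.1], "grip": 0.06}, {"dp": [0.0256, -0.0419, 0], "rot": [0, 0, -0.1], "grip": 0.06}, {"dp": [0.0256, -0.0419, 0], "rot": [0, 0, -0.1], "grip": 0.06}, {"dp": [0.0256, -0.0419, 0], "rot": [0, 0, -0.1], "grip": 0.06}, {"dp": [0.0256, -0.0419, 0], "rot": [0, 0, -0.1], "grip": 0.06}, {"dp": [0.0256, -0.0419, 0], "rot": [0, 0, -0.1], "grip": 0.06}, {"dp": [0.0256, -0.0419, 0], "rot": [0, 0, -0.1], "grip": 0.06}, {"dp": [0.0256, -0.0419, 0], "rot": [0, 0, -0.1], "grip": 0.06}, {"dp": [0.0256, -0.0419, 0], "rot": [0, 0, -0.1], "grip": 0.06}]}}

```text
clock: 1.85
tcp_pos: [0.4918, 0.1291, 0.3009]
orientation: [-3.138, -0.102, 0.017]
contact_force: [1.0, 0.3, 0.1]
grip_width: 0.06
```

Emit:
{"op": "send_rows", "data": {"motion": [{"dp": [0.025, -0.033, 0], "rot": [0, 0, -0.085], "grip": 0.06}, {"dp": [0.025, -0.033, 0], "rot": [0, 0, -0.085], "grip": 0.06}, {"dp": [0, 0, 0], "rot": [0, 0, 0], "grip": 0.06}]}}

```text
clock: 2.22
tcp_pos: [0.5436, 0.056, 0.3003]
orientation: [-3.135, 0.186, 0.017]
contact_force: [-0.0, 0.9, 0.6]
grip_width: 0.06
```

```bash
cat >> h.py <<'E'
from scipy.spatial.transform import Rotation as Ro
def togo(x,y,z,yaw):
    o=get_obs(); p=np.array(o['tcp_pos']); R=Ro.from_rotvec(o['orientation'])
    T=Ro.from_euler('z',yaw,degrees=True)*Ro.from_euler('x',180,degrees=True)
    j=np.degrees(np.arctan2(*R.as_matrix()[[1,0],0])); tilt=np.degrees(np.arccos(-R.as_matrix()[2,2]))
    print('t',round(o['clock'],2),'tcp',p.round(4),'yaw',j.round(2),'tilt',tilt.round(2),'F',np.round(o['contact_force'],1),'g',round(o['grip_width'],4))
    print(' dp',(np.array([x,y,z])-p).round(4),'rot',(T*R.inv()).as_rotvec().round(4))
E
python3 - <<'E'
from h import *
togo(.541,.063,.204,-6)
E
```

```text
t 2.23 tcp [0.5436 0.056  0.3003] yaw -6.8 tilt 0.62 F [-0.   0.9  0.6] g 0.06
 dp [-0.0026  0.007  -0.0963] rot [-0.0012 -0.0107  0.0139]
```

Emit:
{"op": "send_rows", "data": {"motion": [{"dp": [-0.0026, 0.007, 0], "rot": [0, -0.0107, 0.0139], "grip": 0.06}, {"dp": [0, 0, -0.032], "rot": [0, 0, 0], "grip": 0.06}, {"dp": [0, 0, -0.032], "rot": [0, 0, 0], "grip": 0.06}, {"dp": [0, 0, -0.028], "rot": [0, 0, 0], "grip": 0.06}, {"dp": [0, 0, 0], "rot": [0, 0, 0], "grip": 0.06}]}}

```text
clock: 2.85
tcp_pos: [0.5369, 0.0721, 0.2057]
orientation: [-3.133, 0.139, 0.001]
contact_force: [-0.5, -0.1, 0.3]
grip_width: 0.0599
```

```bash
python3 - <<'E'
from h import *
togo(.541,.063,.204,-6)
b=grab('side'); a=grab('top')
x,y=240,120
s=cv2.resize(b['img'][y:y+130,x:x+130],None,fx=3,fy=3,interpolation=2); u=cv2.resize(a['img'][125:215,265:355],None,fx=390/90,fy=390/90,interpolation=2)
cv2.imwrite('pics/g1.png',np.hstack([s,u])[:,:,::-1])
E
```

```text
t 2.85 tcp [0.5369 0.0721 0.2057] yaw -5.07 tilt 0.31 F [-0.5 -0.1  0.3] g 0.0599
 dp [ 0.0041 -0.0091 -0.0017] rot [-0.0054 -0.0003 -0.0163]
```

View pics/g1.png

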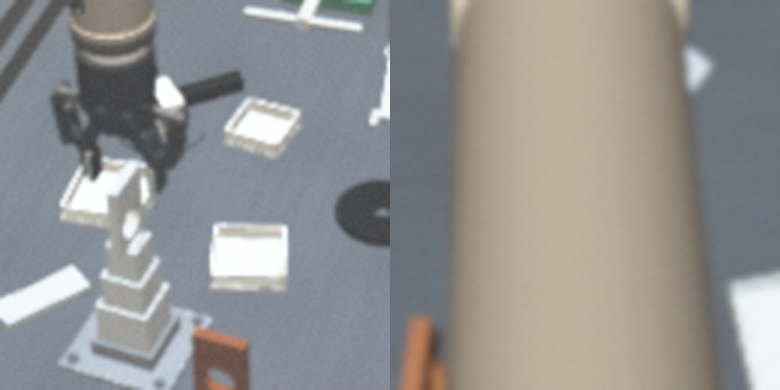

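Picture 4: side view shows the jaws straddling the plate near crop (125,170), with nothing touched. The arm coasts between rows, so I'll correct gently.

Emit:
{"op": "send_rows", "data": {"motion": [{"dp": [0.004, -0.009, -0.0017], "rot": [-0.005, 0, -0.016], "grip": 0.06}]}}

```text
clock: 3.08
tcp_pos: [0.5439, 0.0638, 0.2078]
orientation: [-3.134, 0.163, -0.01]
contact_force: [0.1, 0.1, 0.5]
grip_width: 0.0598
```

```bash
python3 - <<'E'
from h import *
togo(.541,.063,.204,-6)
print(np.round(get_obs()['qvel'],3))
E
```

```text
t 3.08 tcp [0.5439 0.0638 0.2078] yaw -5.96 tilt 0.4 F [0.1 0.1 0.5] g 0.0598
 dp [-0.0029 -0.0008 -0.0038] rot [-0.0027  0.0065 -0.0008]
[ 0.093  0.067  0.065 -0.043 -0.009 -0.005  0.02 ]
```

Emit:
{"op": "send_rows", "data": {"motion": [{"dp": [-0.002, 0, -0.003], "rot": [-0.002, 0.006, 0], "grip": 0.06}, {"dp": [0, 0, 0], "rot": [0, 0, 0], "grip": 0.03}, {"dp": [0, 0, 0], "rot": [0, 0, 0], "grip": 0.03}]}}

```text
clock: 3.45
tcp_pos: [0.5431, 0.0629, 0.2063]
orientation: [-3.136, 0.166, -0.005]
contact_force: [0.4, 1.5, -0.0]
grip_width: 0.03
```

```bash
python3 - <<'E'
from h import *
togo(.541,.063,.204,-6)
print(np.round(get_obs()['qvel'],3))
E
```

```text
t 3.45 tcp [0.5431 0.0629 0.2063] yaw -6.06 tilt 0.19 F [ 0.4  1.5 -0. ] g 0.03
 dp [-0.0021  0.0001 -0.0023] rot [-0.0012  0.0031  0.001 ]
[-0.002 -0.002  0.    -0.001 -0.     0.004 -0.   ]
```

Good. Close on the plate.

Emit:
{"op": "send_rows", "data": {"grip_force": 60, "motion": [{"dp": [-0.001, 0, -0.002], "rot": [0, 0.003, 0], "grip": 0.02}, {"dp": [0, 0, 0], "rot": [0, 0, 0], "grip": 0.005}, {"dp": [0, 0, 0], "rot": [0, 0, 0], "grip": 0.005}, {"dp": [0, 0, 0], "rot": [0, 0, 0], "grip": 0.005}]}}

```text
clock: 3.95
tcp_pos: [0.5421, 0.063, 0.2043]
orientation: [-3.136, 0.166, 0.0]
contact_force: [0.0, 0.0, -0.2]
grip_width: 0.0101
```

Emit:
{"op": "send_rows", "data": {"motion": [{"dp": [0, 0, 0.008], "rot": [0, 0, 0], "grip": 0.005}, {"dp": [0, 0, 0.01], "rot": [0, 0, 0], "grip": 0.005}]}}

```text
clock: 4.2
tcp_pos: [0.5399, 0.0627, 0.2205]
orientation: [3.136, -0.166, -0.008]
contact_force: [1.5, 0.1, -9.8]
grip_width: 0.0098
```

Emit:
{"op": "send_rows", "data": {"motion": [{"dp": [0.001, 0, 0.02], "rot": [0, 0, 0], "grip": 0.005}, {"dp": [0.001, 0, 0.02], "rot": [0, 0, 0], "grip": 0.005}, {"dp": [0, 0, 0.02], "rot": [0, 0, 0], "grip": 0.005}, {"dp": [0, 0, 0.02], "rot": [0, 0, 0], "grip": 0.005}]}}

```text
clock: 4.7
tcp_pos: [0.5395, 0.0619, 0.3023]
orientation: [3.134, -0.167, -0.015]
contact_force: [-0.2, -0.4, -5.1]
grip_width: 0.0102
```

```bash
python3 - <<'E'
from h import *
togo(.4735,.3845,.30,-5.5)
a=grab('top')
E
```

```text
t 4.7 tcp [0.5395 0.0619 0.3023] yaw -6.09 tilt 0.59 F [-0.2 -0.4 -5.1] g 0.0102
 dp [-0.066   0.3226 -0.0023] rot [ 0.0029 -0.01    0.0102]
```

Emit:
{"op": "send_rows", "data": {"motion": [{"dp": [-0.006, 0.03, 0], "rot": [0, -0.01, 0.01], "grip": 0.005}, {"dp": [-0.009, 0.044, 0], "rot": [0, 0, 0], "grip": 0.005}, {"dp": [-0.009, 0.044, 0], "rot": [0, 0, 0], "grip": 0.005}, {"dp": [-0.009, 0.044, 0], "rot": [0, 0, 0], "grip": 0.005}, {"dp": [-0.009, 0.044, 0], "rot": [0, 0, 0], "grip": 0.005}, {"dp": [-0.009, 0.044, 0], "rot": [0, 0, 0], "grip": 0.005}, {"dp": [-0.008, 0.035, 0], "rot": [0, 0, 0], "grip": 0.005}, {"dp": [-0.003, 0.015, 0], "rot": [0, 0, 0], "grip": 0.005}, {"dp": [0, 0, 0], "rot": [0, 0, 0], "grip": 0.005}]}}

```text
clock: 5.88
tcp_pos: [0.4743, 0.367, 0.3059]
orientation: [3.135, -0.159, 0.007]
contact_force: [1.0, -0.3, -4.3]
grip_width: 0.0099
```

```bash
python3 - <<'E'
from h import *
togo(.4735,.3845,.213,-5.5)
E
```

```text
t 5.88 tcp [0.4743 0.367  0.3059] yaw -5.8 tilt 0.29 F [ 1.  -0.3 -4.3] g 0.0099
 dp [-0.0008  0.0175 -0.0929] rot [0.0029 0.0041 0.0053]
```

Emit:
{"op": "send_rows", "data": {"motion": [{"dp": [-0.001, 0.012, -0.02], "rot": [0, 0.004, 0.005], "grip": 0.005}, {"dp": [0, 0.004, -0.03], "rot": [0, 0, 0], "grip": 0.005}, {"dp": [0, 0, -0.024], "rot": [0, 0, 0], "grip": 0.005}, {"dp": [0, 0, -0.01], "rot": [0, 0, 0], "grip": 0.005}, {"dp": [0, 0, -0.002], "rot": [0, 0, 0], "grip": 0.005}, {"dp": [0, 0, 0], "rot": [0, 0, 0], "grip": 0.005}]}}

```text
clock: 6.62
tcp_pos: [0.476, 0.3771, 0.2143]
orientation: [3.131, -0.165, -0.0]
contact_force: [-0.6, -0.0, -5.7]
grip_width: 0.01
```

```bash
python3 - <<'E'
from h import *
togo(.4735,.3845,.213,-5.5)
b=grab('side')
p=proj(b,[[.548,.3775,.19],[.5049,.3817,.198]]);print('peg',p.round(1).tolist())
o=get_obs();e=np.array(o['tcp_pos'])-[0,0,.0213];print('eye exp',proj(b,[e]).round(1).tolist())
x,y=195,205
cv2.imwrite('pics/p1.png',cv2.resize(b['img'][y:y+110,x:x+140],None,fx=5,fy=5,interpolation=2)[:,:,::-1])
E
```

```text
t 6.62 tcp [0.476  0.3771 0.2143] yaw -6.04 tilt 0.33 F [-0.6 -0.  -5.7] g 0.01
 dp [-0.0025  0.0074 -0.0013] rot [ 0.0058 -0.0004  0.0095]
peg [[239.8, 265.4], [254.0, 267.9]]
eye exp [[265.0, 270.2]]
```

View pics/p1.png

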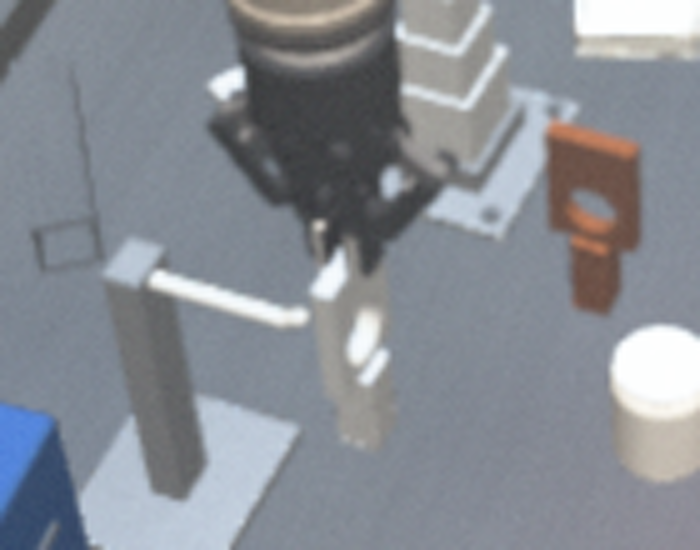

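Picture 5: the drift hangs in the jaws with its eye at px (268,272), in front of the peg tip at (255,268). I'll check the eye height against the predicted shank end and plate corners.

```bash
python3 - <<'E'
from h import *
b=load('side');c=np.array([.476,.3771]);y=np.radians(-6);R=np.array([[np.cos(y),-np.sin(y)],[np.sin(y),np.cos(y)]])
for dz in(0,-.005):
    E=.2143-.0213+dz
    P=lambda x,yy,z:(proj(b,[[*(R@[x,yy]+c),E+z]])[0]-[195,205])*5
    print(dz,'shank bottom',[P(s*.012,t*.012,-.087).round(0).tolist() for s,t in((-1,1),(1,1),(-1,-1))],'plate top +y',P(-.006,.028,.057).round(0),P(.006,.028,.057).round(0),'plate low +y',P(-.006,.028,-.027).round(0),P(.006,.028,-.027).round(0),'low -y',P(-.006,-.028,-.027).round(0),'eye -x face top/bot/l/r',[P(-.006,*q).round(0).tolist() for q in((0,.017),(0,-.017),(.017,0),(-.017,0))])
E
```

```text
0 shank bottom [[374.0, 452.0], [334.0, 439.0], [393.0, 419.0]] plate top +y [326. 295.] [305. 288.] plate low +y [341. 401.] [321. 394.] low -y [388. 325.] eye -x face top/bot/l/r [[358.0, 308.0], [363.0, 350.0], [346.0, 352.0], [375.0, 306.0]]
-0.005 shank bottom [[374.0, 457.0], [335.0, 444.0], [394.0, 425.0]] plate top +y [327. 302.] [306. 295.] plate low +y [342. 407.] [321. 400.] low -y [388. 331.] eye -x face top/bot/l/r [[359.0, 314.0], [364.0, 356.0], [347.0, 359.0], [376.0, 313.0]]
```

Emit:
{"op": "send_rows", "data": {"motion": [{"dp": [0, 0.006, 0], "rot": [0, 0, 0.009], "grip": 0.005}, {"dp": [0, 0, 0], "rot": [0, 0, 0], "grip": 0.005}, {"dp": [0.005, -0.0005, 0], "rot": [0, 0, 0], "grip": 0.005}, {"dp": [0.01, -0.001, 0], "rot": [0, 0, 0], "grip": 0.005}, {"dp": [0.01, -0.001, 0], "rot": [0, 0, 0], "grip": 0.005}, {"dp": [0.005, 0, 0], "rot": [0, 0, 0], "grip": 0.005}]}}

```text
clock: 7.42
tcp_pos: [0.5094, 0.3819, 0.2167]
orientation: [3.136, -0.15, 0.005]
contact_force: [-0.9, -0.0, -5.2]
grip_width: 0.0099
```

```bash
python3 - <<'E'
from h import *
togo(.538,.3783,.213,-5.5)
E
```

```text
t 7.42 tcp [0.5094 0.3819 0.2167] yaw -5.47 tilt 0.22 F [-0.9 -0.  -5.2] g 0.0099
 dp [ 0.0286 -0.0036 -0.0037] rot [ 0.0025  0.003  -0.0005]
```

No contact. z drifted up 3 mm (the eye bottom still has room), so I'll correct it while going on.

Emit:
{"op": "send_rows", "data": {"motion": [{"dp": [0.008, -0.001, -0.002], "rot": [0, 0, 0], "grip": 0.005}, {"dp": [0.01, -0.001, -0.001], "rot": [0, 0, 0], "grip": 0.005}, {"dp": [0.007, -0.001, 0], "rot": [0, 0, 0], "grip": 0.005}, {"dp": [0.002, 0, 0], "rot": [0, 0, 0], "grip": 0.005}, {"dp": [0, 0, 0], "rot": [0, 0, 0], "grip": 0.005}]}}

```text
clock: 8.05
tcp_pos: [0.5388, 0.3781, 0.2129]
orientation: [3.135, -0.151, 0.004]
contact_force: [-0.8, -0.1, -5.7]
grip_width: 0.0098
```

```bash
python3 - <<'E'
from h import *
togo(.538,.3783,.199,-5.5)
b=grab('side')
x,y=195,205
cv2.imwrite('pics/p2.png',cv2.resize(b['img'][y:y+110,x:x+110],None,fx=5,fy=5,interpolation=2)[:,:,::-1])
E
```

```text
t 8.05 tcp [0.5388 0.3781 0.2129] yaw -5.53 tilt 0.24 F [-0.8 -0.1 -5.7] g 0.0098
 dp [-0.0008  0.0002 -0.0139] rot [0.0034 0.0025 0.0005]
```

View pics/p2.png

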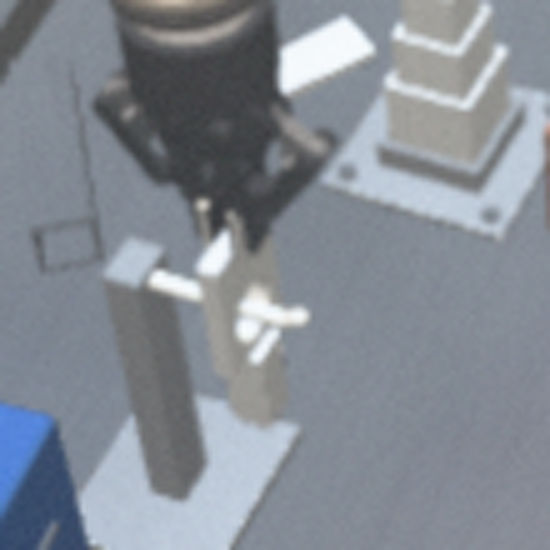

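Picture 6: the peg tip, at crop (305,316), now pokes through the eye at crop (258,318). Lower onto the peg.

Emit:
{"op": "send_rows", "data": {"motion": [{"dp": [0, 0, -0.006], "rot": [0, 0, 0], "grip": 0.005}, {"dp": [0, 0, -0.004], "rot": [0, 0, 0], "grip": 0.005}, {"dp": [0, 0, -0.001], "rot": [0, 0, 0], "grip": 0.005}, {"dp": [0, 0, 0], "rot": [0, 0, 0], "grip": 0.005}]}}

```text
clock: 8.6
tcp_pos: [0.5376, 0.3786, 0.2009]
orientation: [3.135, -0.149, 0.003]
contact_force: [-0.4, 0.2, -5.2]
grip_width: 0.0096
```

Emit:
{"op": "send_rows", "data": {"motion": [{"dp": [0, 0, -0.0015], "rot": [0, 0, 0], "grip": 0.005}, {"dp": [0, 0, 0], "rot": [0, 0, 0], "grip": 0.005}]}}

```text
clock: 8.85
tcp_pos: [0.5376, 0.3787, 0.1995]
orientation: [3.135, -0.149, 0.003]
contact_force: [-0.7, -0.9, -4.9]
grip_width: 0.0099
```

Emit:
{"op": "send_rows", "data": {"motion": [{"dp": [0, 0, -0.0015], "rot": [0, 0, 0], "grip": 0.005}, {"dp": [0, 0, 0], "rot": [0, 0, 0], "grip": 0.005}]}}

```text
clock: 9.1
tcp_pos: [0.538, 0.3789, 0.199]
orientation: [3.136, -0.149, 0.004]
contact_force: [-1.0, -0.3, -4.5]
grip_width: 0.0102
```

Emit:
{"op": "send_rows", "data": {"motion": [{"dp": [0, 0, -0.001], "rot": [0, 0, 0], "grip": 0.005}, {"dp": [0, 0, 0], "rot": [0, 0, 0], "grip": 0.02}, {"dp": [0, 0, 0], "rot": [0, 0, 0], "grip": 0.03}, {"dp": [0, 0, 0], "rot": [0, 0, 0], "grip": 0.03}]}}

```text
clock: 9.6
tcp_pos: [0.5397, 0.3799, 0.2001]
orientation: [-3.137, 0.15, -0.01]
contact_force: [-0.3, -0.4, -0.1]
grip_width: 0.0296
```

```bash
python3 - <<'E'
from h import *
togo(.538,.3783,.30,-5.5)
E
```

```text
t 9.6 tcp [0.5397 0.3799 0.2001] yaw -5.46 tilt 0.36 F [-0.3 -0.4 -0.1] g 0.0296
 dp [-0.0017 -0.0016  0.0999] rot [-0.0008  0.0062 -0.0007]
```

Emit:
{"op": "send_rows", "data": {"motion": [{"dp": [-0.001, -0.001, 0.02], "rot": [0, 0.006, 0], "grip": 0.03}, {"dp": [0, 0, 0.03], "rot": [0, 0, 0], "grip": 0.03}, {"dp": [0, 0, 0.03], "rot": [0, 0, 0], "grip": 0.04}, {"dp": [0, -0.03, 0.01], "rot": [0, 0, 0], "grip": 0.06}, {"dp": [0, -0.045, 0], "rot": [0, 0, 0], "grip": 0.06}, {"dp": [0, -0.045, 0], "rot": [0, 0, 0], "grip": 0.06}, {"dp": [0, -0.045, 0], "rot": [0, 0, 0], "grip": 0.06}, {"dp": [0, -0.045, 0], "rot": [0, 0, 0], "grip": 0.06}, {"dp": [0, -0.045, 0], "rot": [0, 0, 0], "grip": 0.06}, {"dp": [0, -0.03, 0], "rot": [0, 0, 0], "grip": 0.06}, {"dp": [0, -0.012, 0], "rot": [0, 0, 0], "grip": 0.06}, {"dp": [0, 0, 0], "rot": [0, 0, 0], "grip": 0.06}]}}

```text
clock: 11.1
tcp_pos: [0.5387, 0.0747, 0.2948]
orientation: [-3.133, 0.147, -0.011]
contact_force: [0.9, 0.1, -0.3]
grip_width: 0.0601
```

```bash
python3 - <<'E'
from h import *
togo(.5415,.063,.125,-6)
b=grab('side')
p=proj(b,[[.548,.3775,.178]])[0];x,y=int(p[0])-55,int(p[1])-45
cv2.imwrite('pics/p3.png',cv2.resize(b['img'][y:y+95,x:x+110],None,fx=5,fy=5,interpolation=2)[:,:,::-1])
E
```

```text
t 11.1 tcp [0.5387 0.0747 0.2948] yaw -5.38 tilt 0.48 F [ 0.9  0.1 -0.3] g 0.0601
 dp [ 0.0028 -0.0117 -0.1698] rot [-0.0047  0.007  -0.0109]
```

View pics/p3.png

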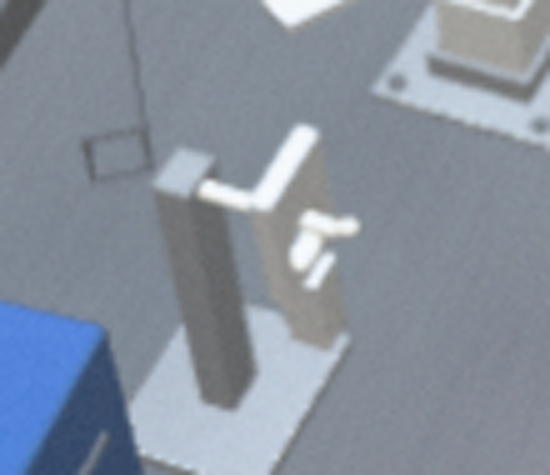

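Picture 7: the drift hangs upright on the peg by its eye, around crop (310,240). Step 1 is done. Next, the small sleeve.

Emit:
{"op": "send_rows", "data": {"motion": [{"dp": [0.0025, -0.01, -0.01], "rot": [-0.004, 0.006, -0.01], "grip": 0.06}, {"dp": [0, 0, -0.03], "rot": [0, 0, 0], "grip": 0.06}, {"dp": [0, 0, -0.04], "rot": [0, 0, 0], "grip": 0.06}, {"dp": [0, 0, -0.025], "rot": [0, 0, 0], "grip": 0.06}, {"dp": [0, 0, -0.012], "rot": [0, 0, 0], "grip": 0.06}, {"dp": [0, 0, 0], "rot": [0, 0, 0], "grip": 0.06}]}}

```text
clock: 11.9
tcp_pos: [0.5416, 0.0703, 0.1712]
orientation: [3.137, -0.148, -0.002]
contact_force: [0.9, -0.2, 0.0]
grip_width: 0.0602
```

```bash
python3 - <<'E'
from h import *
togo(.5415,.063,.125,-6)
E
```

```text
t 11.9 tcp [0.5416 0.0703 0.1712] yaw -5.4 tilt 0.09 F [ 0.9 -0.2  0. ] g 0.0602
 dp [-0.0001 -0.0073 -0.0462] rot [ 0.0007 -0.0015 -0.0105]
```

Emit:
{"op": "send_rows", "data": {"motion": [{"dp": [0, -0.006, 0], "rot": [0, 0, -0.01], "grip": 0.06}, {"dp": [0, 0, -0.015], "rot": [0, 0, 0], "grip": 0.06}, {"dp": [0, 0, -0.02], "rot": [0, 0, 0], "grip": 0.06}, {"dp": [0, 0, -0.008], "rot": [0, 0, 0], "grip": 0.06}, {"dp": [0, 0, 0], "rot": [0, 0, 0], "grip": 0.06}]}}

```text
clock: 12.52
tcp_pos: [0.5439, 0.0642, 0.1286]
orientation: [-3.136, 0.165, -0.006]
contact_force: [0.1, 0.5, -0.2]
grip_width: 0.0599
```

```bash
python3 - <<'E'
from h import *
togo(.5415,.063,.125,-6)
E
```

```text
t 12.53 tcp [0.5439 0.0642 0.1286] yaw -6.02 tilt 0.23 F [ 0.1  0.5 -0.2] g 0.0599
 dp [-0.0024 -0.0012 -0.0036] rot [-0.0011  0.0038  0.0003]
```

Emit:
{"op": "send_rows", "data": {"grip_force": 60, "motion": [{"dp": [-0.002, -0.001, -0.006], "rot": [-0.001, 0.004, 0], "grip": 0.06}, {"dp": [0, 0, -0.002], "rot": [0, 0, 0], "grip": 0.045}, {"dp": [0, 0, 0], "rot": [0, 0, 0], "grip": 0.042}, {"dp": [0, 0, 0], "rot": [0, 0, 0], "grip": 0.03}, {"dp": [0, 0, 0], "rot": [0, 0, 0], "grip": 0.03}, {"dp": [0, 0, 0], "rot": [0, 0, 0], "grip": 0.03}]}}

```text
clock: 13.28
tcp_pos: [0.5425, 0.0633, 0.1217]
orientation: [-3.136, 0.165, -0.002]
contact_force: [0.2, 0.0, -0.9]
grip_width: 0.0338
```

Emit:
{"op": "send_rows", "data": {"motion": [{"dp": [0, 0, 0.006], "rot": [0, 0, 0], "grip": 0.03}, {"dp": [0, 0, 0.01], "rot": [0, 0, 0], "grip": 0.03}, {"dp": [0, 0, 0.015], "rot": [0, 0, 0], "grip": 0.03}]}}

```text
clock: 13.65
tcp_pos: [0.5404, 0.0627, 0.151]
orientation: [3.135, -0.165, -0.004]
contact_force: [3.2, -0.3, -12.0]
grip_width: 0.0337
```

Emit:
{"op": "send_rows", "data": {"motion": [{"dp": [0.001, 0, 0.02], "rot": [0, 0, 0], "grip": 0.03}, {"dp": [0.001, 0, 0.02], "rot": [0, 0, 0], "grip": 0.03}, {"dp": [0.0005, 0, 0.02], "rot": [0, 0, 0], "grip": 0.03}, {"dp": [0, 0, 0.02], "rot": [0, 0, 0], "grip": 0.03}]}}

```text
clock: 14.15
tcp_pos: [0.5408, 0.0617, 0.2349]
orientation: [3.134, -0.166, -0.009]
contact_force: [-0.8, 0.5, -5.5]
grip_width: 0.0338
```

Emit:
{"op": "send_rows", "data": {"motion": [{"dp": [0, 0, 0.025], "rot": [0, 0, 0], "grip": 0.03}, {"dp": [-0.002, -0.03, 0.01], "rot": [0, 0, 0], "grip": 0.03}, {"dp": [-0.003, -0.045, 0], "rot": [0, 0, 0], "grip": 0.03}, {"dp": [-0.004, -0.045, 0], "rot": [0, 0, 0], "grip": 0.03}, {"dp": [-0.004, -0.045, 0], "rot": [0, 0, 0], "grip": 0.03}, {"dp": [-0.004, -0.045, 0], "rot": [0, 0, 0], "grip": 0.03}, {"dp": [-0.004, -0.045, 0], "rot": [0, 0, 0], "grip": 0.03}, {"dp": [-0.004, -0.045, 0], "rot": [0, 0, 0], "grip": 0.03}, {"dp": [-0.003, -0.04, 0], "rot": [0, 0, 0], "grip": 0.03}, {"dp": [-0.002, -0.03, 0], "rot": [0, 0, 0], "grip": 0.03}, {"dp": [0, -0.015, 0], "rot": [0, 0, 0], "grip": 0.03}, {"dp": [0, 0, 0], "rot": [0, 0, 0], "grip": 0.03}]}}

```text
clock: 15.65
tcp_pos: [0.5029, -0.333, 0.2873]
orientation: [-3.131, 0.165, 0.001]
contact_force: [0.3, 0.5, -6.7]
grip_width: 0.0338
```

```bash
python3 - <<'E'
from h import *
togo(.510,-.340,.1216,-9)
E
```

```text
t 15.65 tcp [ 0.5029 -0.333   0.2873] yaw -6.03 tilt 0.38 F [ 0.3  0.5 -6.7] g 0.0338
 dp [ 0.0071 -0.007  -0.1657] rot [-0.0067  0.     -0.0518]
```

Emit:
{"op": "send_rows", "data": {"motion": [{"dp": [0.006, -0.006, 0], "rot": [-0.006, 0, -0.05], "grip": 0.03}, {"dp": [0, 0, -0.03], "rot": [0, 0, 0], "grip": 0.03}, {"dp": [0, 0, -0.035], "rot": [0, 0, 0], "grip": 0.03}, {"dp": [0, 0, -0.025], "rot": [0, 0, 0], "grip": 0.03}, {"dp": [0, 0, -0.015], "rot": [0, 0, 0], "grip": 0.03}, {"dp": [0, 0, -0.005], "rot": [0, 0, 0], "grip": 0.03}, {"dp": [0, 0, 0], "rot": [0, 0, 0], "grip": 0.03}]}}

```text
clock: 16.52
tcp_pos: [0.5147, -0.3265, 0.1767]
orientation: [-3.124, 0.223, -0.005]
contact_force: [0.4, 0.6, -5.7]
grip_width: 0.0339
```

```bash
python3 - <<'E'
from h import *
togo(.510,-.340,.1197,-9)
b=grab('side')
o=get_obs();e=np.array(o['tcp_pos']);p=proj(b,[[e[0],e[1],.05]])[0];x,y=int(p[0])-50,int(p[1])-50
cv2.imwrite('pics/s1.png',cv2.resize(b['img'][y:y+90,x:x+100],None,fx=6,fy=6,interpolation=2)[:,:,::-1])
E
```

```text
t 16.52 tcp [ 0.5147 -0.3265  0.1767] yaw -8.17 tilt 0.57 F [ 0.4  0.6 -5.7] g 0.0339
 dp [-0.0047 -0.0135 -0.057 ] rot [-0.0092  0.0038 -0.0145]
```

View pics/s1.png

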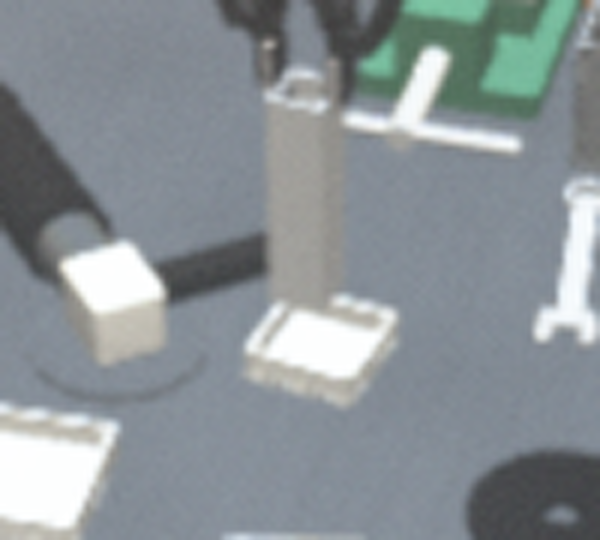

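Picture 8: the small sleeve is held above the small tray, its lower end at crop (305,300) and the tray's centre about (325,345). I'll correct sideways, then descend in small steps.

Emit:
{"op": "send_rows", "data": {"motion": [{"dp": [-0.003, -0.01, 0], "rot": [-0.009, 0.004, -0.014], "grip": 0.03}, {"dp": [-0.001, -0.002, -0.01], "rot": [0, 0, 0], "grip": 0.03}, {"dp": [0, 0, -0.015], "rot": [0, 0, 0], "grip": 0.03}, {"dp": [0, 0, -0.006], "rot": [0, 0, 0], "grip": 0.03}, {"dp": [0, 0, 0], "rot": [0, 0, 0], "grip": 0.03}]}}

```text
clock: 17.2
tcp_pos: [0.5109, -0.3405, 0.1452]
orientation: [3.13, -0.249, 0.003]
contact_force: [0.1, -0.7, -6.4]
grip_width: 0.0339
```

```bash
python3 - <<'E'
from h import *
togo(.510,-.340,.1197,-9)
E
```

```text
t 17.2 tcp [ 0.5109 -0.3405  0.1452] yaw -9.09 tilt 0.15 F [ 0.1 -0.7 -6.4] g 0.0339
 dp [-0.0009  0.0005 -0.0255] rot [0.0017 0.002  0.0015]
```

Emit:
{"op": "send_rows", "data": {"motion": [{"dp": [-0.001, 0, -0.008], "rot": [0.001, 0.002, 0], "grip": 0.03}, {"dp": [0, 0, -0.008], "rot": [0, 0, 0], "grip": 0.03}, {"dp": [0, 0, -0.004], "rot": [0, 0, 0], "grip": 0.03}, {"dp": [0, 0, -0.002], "rot": [0, 0, 0], "grip": 0.03}, {"dp": [0, 0, 0], "rot": [0, 0, 0], "grip": 0.03}]}}

```text
clock: 17.82
tcp_pos: [0.5103, -0.3404, 0.1218]
orientation: [3.131, -0.248, 0.001]
contact_force: [0.2, -0.5, -6.8]
grip_width: 0.0339
```

Emit:
{"op": "send_rows", "data": {"motion": [{"dp": [0, 0, -0.0015], "rot": [0, 0, 0], "grip": 0.03}, {"dp": [0, 0, -0.001], "rot": [0, 0, 0], "grip": 0.03}, {"dp": [0, 0, 0], "rot": [0, 0, 0], "grip": 0.03}]}}

```text
clock: 18.2
tcp_pos: [0.5107, -0.3409, 0.1199]
orientation: [3.13, -0.248, 0.003]
contact_force: [-0.1, 0.0, -5.6]
grip_width: 0.0339
```

Emit:
{"op": "send_rows", "data": {"motion": [{"dp": [0, 0, -0.0015], "rot": [0, 0, 0], "grip": 0.03}, {"dp": [0, 0, 0], "rot": [0, 0, 0], "grip": 0.03}]}}

```text
clock: 18.45
tcp_pos: [0.5112, -0.3418, 0.1199]
orientation: [3.13, -0.248, 0.005]
contact_force: [-0.6, 0.4, -6.6]
grip_width: 0.0341
```

Emit:
{"op": "send_rows", "data": {"motion": [{"dp": [0, 0, -0.003], "rot": [0, 0, 0], "grip": 0.03}, {"dp": [0, 0, 0], "rot": [0, 0, 0], "grip": 0.03}]}}

```text
clock: 18.7
tcp_pos: [0.5122, -0.3436, 0.12]
orientation: [3.128, -0.249, 0.011]
contact_force: [-0.2, -1.0, -6.5]
grip_width: 0.0337
```

z is blocked at 0.120, as expected for floor contact. Release.

Emit:
{"op": "send_rows", "data": {"motion": [{"dp": [0, 0, 0], "rot": [0, 0, 0], "grip": 0.038}, {"dp": [0, 0, 0], "rot": [0, 0, 0], "grip": 0.045}, {"dp": [0, 0, 0], "rot": [0, 0, 0], "grip": 0.055}, {"dp": [0, 0, 0], "rot": [0, 0, 0], "grip": 0.06}]}}

```text
clock: 19.2
tcp_pos: [0.5139, -0.3443, 0.1208]
orientation: [3.127, -0.249, 0.016]
contact_force: [0.1, 0.3, 0.2]
grip_width: 0.0596
```

```bash
python3 - <<'E'
from h import *
togo(.510,-.340,.22,-9)
E
```

```text
t 19.2 tcp [ 0.5139 -0.3443  0.1208] yaw -9.09 tilt 0.65 F [0.1 0.3 0.2] g 0.0596
 dp [-0.0039  0.0043  0.0992] rot [0.0058 0.0098 0.0016]
```

Emit:
{"op": "send_rows", "data": {"motion": [{"dp": [-0.001, 0.001, 0.02], "rot": [0, 0, 0], "grip": 0.06}, {"dp": [0, 0, 0.035], "rot": [0, 0, 0], "grip": 0.06}, {"dp": [0, 0, 0.03], "rot": [0.006, 0.01, 0], "grip": 0.065}, {"dp": [0.002, 0.03, 0], "rot": [0, 0, 0.01], "grip": 0.07}, {"dp": [0.003, 0.045, 0], "rot": [0, 0, 0.01], "grip": 0.07}, {"dp": [0.003, 0.045, 0], "rot": [0, 0, 0.01], "grip": 0.07}, {"dp": [0.003, 0.045, 0], "rot": [0, 0, 0.01], "grip": 0.07}, {"dp": [0.003, 0.045, 0], "rot": [0, 0, 0.01], "grip": 0.07}, {"dp": [0.003, 0.045, 0], "rot": [0, 0, 0], "grip": 0.07}, {"dp": [0.003, 0.045, 0], "rot": [0, 0, 0], "grip": 0.07}, {"dp": [0.003, 0.045, 0], "rot": [0, 0, 0], "grip": 0.07}, {"dp": [0.002, 0.03, 0], "rot": [0, 0, 0], "grip": 0.07}, {"dp": [0.001, 0.012, 0], "rot": [0, 0, 0], "grip": 0.07}, {"dp": [0, 0, 0], "rot": [0, 0, 0], "grip": 0.07}]}}

```text
clock: 20.95
tcp_pos: [0.5405, 0.0504, 0.2275]
orientation: [-3.136, 0.18, -0.03]
contact_force: [0.6, -0.9, 0.1]
grip_width: 0.0698
```

```bash
python3 - <<'E'
from h import *
togo(.542,.063,.082,-6)
a=grab('top');b=grab('side')
# small sleeve check: rim centre at z .154, from bright top rim
c=np.array([.512,-.342])
C=[]
for f,w in((b,45),(a,45)):
    p=proj(f,[[*c,.08]])[0];x,y=int(p[0])-w,int(p[1])-w
    C.append(cv2.resize(f['img'][y:y+2*w,x:x+2*w],(380,380),interpolation=2))
cv2.imwrite('pics/s2.png',np.hstack(C)[:,:,::-1])
E
```

```text
t 20.95 tcp [0.5405 0.0504 0.2275] yaw -6.58 tilt 1.09 F [ 0.6 -0.9  0.1] g 0.0698
 dp [ 0.0015  0.0126 -0.1455] rot [0.0006 0.019  0.0101]
```

View pics/s2.png

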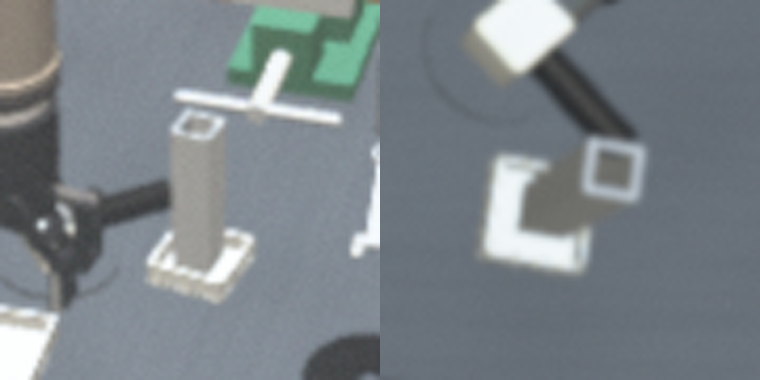

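Picture 9: the small sleeve stands upright in the small tray in both views. With 15 mm play inside the walls, it must be within the 21 mm limit. Next, the medium sleeve.

Emit:
{"op": "send_rows", "data": {"motion": [{"dp": [0.001, 0.009, -0.01], "rot": [0, 0.018, 0.01], "grip": 0.07}, {"dp": [0, 0, -0.03], "rot": [0, 0, 0], "grip": 0.07}, {"dp": [0, 0, -0.035], "rot": [0, 0, 0], "grip": 0.07}, {"dp": [0, 0, -0.015], "rot": [0, 0, 0], "grip": 0.07}, {"dp": [0, 0, -0.005], "rot": [0, 0, 0], "grip": 0.07}, {"dp": [0, 0, 0], "rot": [0, 0, 0], "grip": 0.07}]}}

```text
clock: 21.8
tcp_pos: [0.5425, 0.0541, 0.129]
orientation: [3.135, -0.178, -0.002]
contact_force: [0.5, 0.0, -0.2]
grip_width: 0.0704
```

```bash
python3 - <<'E'
from h import *
togo(.542,.063,.082,-6)
E
```

```text
t 21.8 tcp [0.5425 0.0541 0.129 ] yaw -6.5 tilt 0.11 F [ 0.5  0.  -0.2] g 0.0704
 dp [-0.0005  0.0089 -0.047 ] rot [ 0.0016 -0.0011  0.0087]
```

Emit:
{"op": "send_rows", "data": {"motion": [{"dp": [0, 0.008, 0], "rot": [0.001, 0, 0.008], "grip": 0.07}, {"dp": [0, 0, 0], "rot": [0, 0, 0], "grip": 0.07}, {"dp": [0, 0, -0.015], "rot": [0, 0, 0], "grip": 0.07}, {"dp": [0, 0, -0.018], "rot": [0, 0, 0], "grip": 0.07}, {"dp": [0, 0, -0.008], "rot": [0, 0, 0], "grip": 0.07}, {"dp": [0, 0, -0.001], "rot": [0, 0, 0], "grip": 0.065}, {"dp": [0, 0, 0], "rot": [0, 0, 0], "grip": 0.06}]}}

```text
clock: 22.68
tcp_pos: [0.5434, 0.0631, 0.0855]
orientation: [-3.137, 0.164, -0.002]
contact_force: [0.4, -0.0, 0.4]
grip_width: 0.0596
```

```bash
python3 - <<'E'
from h import *
togo(.542,.063,.082,-6)
E
```

```text
t 22.68 tcp [0.5434 0.0631 0.0855] yaw -5.99 tilt 0.07 F [ 0.4 -0.   0.4] g 0.0596
 dp [-0.0014 -0.0001 -0.0035] rot [-0.0006  0.0012 -0.0003]
```

Emit:
{"op": "send_rows", "data": {"grip_force": 60, "motion": [{"dp": [-0.001, 0, -0.005], "rot": [0, 0, 0], "grip": 0.056}, {"dp": [0, 0, -0.001], "rot": [0, 0, 0], "grip": 0.054}, {"dp": [0, 0, 0], "rot": [0, 0, 0], "grip": 0.042}, {"dp": [0, 0, 0], "rot": [0, 0, 0], "grip": 0.042}, {"dp": [0, 0, 0], "rot": [0, 0, 0], "grip": 0.042}]}}

```text
clock: 23.3
tcp_pos: [0.5426, 0.0631, 0.0802]
orientation: [-3.136, 0.164, -0.003]
contact_force: [-0.5, 0.2, -1.7]
grip_width: 0.046
```

Emit:
{"op": "send_rows", "data": {"motion": [{"dp": [0, 0, 0.006], "rot": [0, 0, 0], "grip": 0.042}, {"dp": [0.0005, 0, 0.01], "rot": [0, 0, 0], "grip": 0.042}, {"dp": [0.0005, 0, 0.015], "rot": [0, 0, 0], "grip": 0.042}]}}

```text
clock: 23.68
tcp_pos: [0.5412, 0.0626, 0.1096]
orientation: [3.136, -0.164, -0.004]
contact_force: [2.7, 0.8, -13.2]
grip_width: 0.0462
```

Emit:
{"op": "send_rows", "data": {"motion": [{"dp": [0.001, 0, 0.02], "rot": [0, 0, 0], "grip": 0.042}, {"dp": [0.001, 0, 0.02], "rot": [0, 0, 0], "grip": 0.042}, {"dp": [0, 0, 0.025], "rot": [0, 0, 0], "grip": 0.042}, {"dp": [0, 0, 0.025], "rot": [0, 0, 0], "grip": 0.042}, {"dp": [0, 0, 0.01], "rot": [0, 0, 0], "grip": 0.042}, {"dp": [-0.01, -0.02, 0], "rot": [0, 0, 0.05], "grip": 0.042}, {"dp": [-0.02, -0.036, 0], "rot": [0, 0, 0.08], "grip": 0.042}, {"dp": [-0.02, -0.036, 0], "rot": [0, 0, 0.08], "grip": 0.042}, {"dp": [-0.02, -0.036, 0], "rot": [0, 0, 0.08], "grip": 0.042}, {"dp": [-0.01, -0.02, 0], "rot": [0, 0, 0.05], "grip": 0.042}, {"dp": [-0.004, -0.009, 0], "rot": [0, 0, 0], "grip": 0.042}, {"dp": [0, 0, 0], "rot": [0, 0, 0], "grip": 0.042}]}}

```text
clock: 25.18
tcp_pos: [0.4519, -0.0993, 0.2193]
orientation: [-3.116, -0.38, 0.008]
contact_force: [0.1, 0.9, -6.2]
grip_width: 0.0457
```

```bash
python3 - <<'E'
from h import *
togo(.457,-.0965,.0782,13.5)
E
```

```text
t 25.18 tcp [ 0.4519 -0.0993  0.2193] yaw 13.92 tilt 0.35 F [ 0.1  0.9 -6.2] g 0.0457
 dp [ 0.0051  0.0028 -0.1411] rot [-0.0022 -0.0057 -0.0074]
```

Emit:
{"op": "send_rows", "data": {"motion": [{"dp": [0.004, 0.002, -0.01], "rot": [-0.002, -0.006, -0.007], "grip": 0.042}, {"dp": [0, 0, -0.03], "rot": [0, 0, 0], "grip": 0.042}, {"dp": [0, 0, -0.025], "rot": [0, 0, 0], "grip": 0.042}, {"dp": [0, 0, -0.012], "rot": [0, 0, 0], "grip": 0.042}, {"dp": [0, 0, -0.003], "rot": [0, 0, 0], "grip": 0.042}, {"dp": [0, 0, 0], "rot": [0, 0, 0], "grip": 0.042}]}}

```text
clock: 25.92
tcp_pos: [0.4603, -0.0911, 0.1356]
orientation: [3.118, 0.379, 0.004]
contact_force: [0.6, 0.1, -6.8]
grip_width: 0.0459
```

```bash
python3 - <<'E'
from h import *
togo(.457,-.0965,.0782,13.5)
E
```

```text
t 25.93 tcp [ 0.4603 -0.0911  0.1356] yaw 13.87 tilt 0.15 F [ 0.6  0.1 -6.8] g 0.0459
 dp [-0.0033 -0.0054 -0.0574] rot [ 0.0002  0.0026 -0.0065]
```

Emit:
{"op": "send_rows", "data": {"motion": [{"dp": [-0.003, -0.005, 0], "rot": [0, 0.002, -0.006], "grip": 0.042}, {"dp": [0, 0, -0.008], "rot": [0, 0, 0], "grip": 0.042}, {"dp": [0, 0, -0.014], "rot": [0, 0, 0], "grip": 0.042}, {"dp": [0, 0, -0.006], "rot": [0, 0, 0], "grip": 0.042}, {"dp": [0, 0, 0], "rot": [0, 0, 0], "grip": 0.042}]}}

```text
clock: 26.55
tcp_pos: [0.4583, -0.0965, 0.107]
orientation: [-3.12, -0.369, -0.006]
contact_force: [0.0, -0.1, -6.3]
grip_width: 0.0459
```

```bash
python3 - <<'E'
from h import *
togo(.457,-.0965,.0782,13.5)
E
```

```text
t 26.55 tcp [ 0.4583 -0.0965  0.107 ] yaw 13.5 tilt 0.21 F [ 0.  -0.1 -6.3] g 0.0459
 dp [-0.0013 -0.     -0.0288] rot [-0.0004  0.0036  0.0001]
```

Emit:
{"op": "send_rows", "data": {"motion": [{"dp": [-0.001, 0, -0.008], "rot": [0, 0.003, 0], "grip": 0.042}, {"dp": [0, 0, -0.008], "rot": [0, 0, 0], "grip": 0.042}, {"dp": [0, 0, -0.005], "rot": [0, 0, 0], "grip": 0.042}, {"dp": [0, 0, -0.003], "rot": [0, 0, 0], "grip": 0.042}, {"dp": [0, 0, -0.001], "rot": [0, 0, 0], "grip": 0.042}, {"dp": [0, 0, 0], "rot": [0, 0, 0], "grip": 0.042}]}}

```text
clock: 27.3
tcp_pos: [0.4577, -0.0965, 0.0804]
orientation: [-3.12, -0.369, -0.001]
contact_force: [0.0, 0.5, -6.9]
grip_width: 0.0464
```

Emit:
{"op": "send_rows", "data": {"motion": [{"dp": [0, 0, -0.0015], "rot": [0, 0, 0], "grip": 0.042}, {"dp": [0, 0, -0.001], "rot": [0, 0, 0], "grip": 0.042}, {"dp": [0, 0, 0], "rot": [0, 0, 0], "grip": 0.042}]}}

```text
clock: 27.68
tcp_pos: [0.4581, -0.0966, 0.0783]
orientation: [-3.12, -0.369, -0.003]
contact_force: [-0.6, 0.2, -4.7]
grip_width: 0.0457
```

Contact where expected (0.078). Release and rise.

Emit:
{"op": "send_rows", "data": {"motion": [{"dp": [0, 0, -0.001], "rot": [0, 0, 0], "grip": 0.042}, {"dp": [0, 0, 0], "rot": [0, 0, 0], "grip": 0.05}, {"dp": [0, 0, 0], "rot": [0, 0, 0], "grip": 0.058}, {"dp": [0, 0, 0], "rot": [0, 0, 0], "grip": 0.068}, {"dp": [0, 0, 0], "rot": [0, 0, 0], "grip": 0.07}, {"dp": [0, 0, 0.015], "rot": [0, 0, 0], "grip": 0.07}, {"dp": [0, 0, 0.03], "rot": [0, 0, 0], "grip": 0.07}, {"dp": [0, 0, 0.03], "rot": [0, 0, 0], "grip": 0.07}, {"dp": [0, 0, 0.01], "rot": [0, 0, 0], "grip": 0.07}]}}

```text
clock: 28.8
tcp_pos: [0.4603, -0.0977, 0.1686]
orientation: [3.12, 0.367, 0.009]
contact_force: [0.3, 1.3, -0.3]
grip_width: 0.07
```

```bash
python3 - <<'E'
from h import *
togo(.542,.063,.17,-6)
E
```

```text
t 28.8 tcp [ 0.4603 -0.0977  0.1686] yaw 13.42 tilt 0.34 F [ 0.3  1.3 -0.3] g 0.07
 dp [0.0817 0.1607 0.0014] rot [ 0.0008  0.006  -0.3389]
```

Emit:
{"op": "send_rows", "data": {"motion": [{"dp": [0.01, 0.02, 0], "rot": [0, 0.006, -0.05], "grip": 0.08}, {"dp": [0.018, 0.036, 0], "rot": [0, 0, -0.08], "grip": 0.08}, {"dp": [0.018, 0.036, 0], "rot": [0, 0, -0.08], "grip": 0.08}, {"dp": [0.018, 0.036, 0], "rot": [0, 0, -0.08], "grip": 0.08}, {"dp": [0.01, 0.02, 0], "rot": [0, 0, -0.04], "grip": 0.08}, {"dp": [0.004, 0.009, 0], "rot": [0, 0, 0], "grip": 0.08}, {"dp": [0, 0, 0], "rot": [0, 0, 0], "grip": 0.08}, {"dp": [0, 0, 0], "rot": [0, 0, 0], "grip": 0.08}]}}

```text
clock: 29.8
tcp_pos: [0.5385, 0.0623, 0.1696]
orientation: [3.137, -0.17, 0.001]
contact_force: [0.1, -0.7, 0.4]
grip_width: 0.0802
```

```bash
python3 - <<'E'
from h import *
togo(.542,.063,.043,-6)
E
```

```text
t 29.8 tcp [0.5385 0.0623 0.1696] yaw -6.21 tilt 0.05 F [ 0.1 -0.7  0.4] g 0.0802
 dp [ 0.0035  0.0007 -0.1266] rot [0.0003 0.0007 0.0037]
```

Emit:
{"op": "send_rows", "data": {"motion": [{"dp": [0.003, 0, 0], "rot": [0, 0, 0.003], "grip": 0.08}, {"dp": [0, 0, -0.02], "rot": [0, 0, 0], "grip": 0.08}, {"dp": [0, 0, -0.03], "rot": [0, 0, 0], "grip": 0.08}, {"dp": [0, 0, -0.018], "rot": [0, 0, 0], "grip": 0.08}, {"dp": [0, 0, -0.006], "rot": [0, 0, 0], "grip": 0.08}, {"dp": [0, 0, 0], "rot": [0, 0, 0], "grip": 0.08}]}}

```text
clock: 30.55
tcp_pos: [0.5426, 0.0581, 0.0953]
orientation: [-3.136, 0.173, -0.006]
contact_force: [-0.4, 0.4, 0.6]
grip_width: 0.08
```

```bash
python3 - <<'E'
from h import *
togo(.542,.063,.04,-6)
E
```

```text
t 30.55 tcp [0.5426 0.0581 0.0953] yaw -6.32 tilt 0.22 F [-0.4  0.4  0.6] g 0.08
 dp [-0.0006  0.0049 -0.0553] rot [-0.0008  0.0038  0.0057]
```

Emit:
{"op": "send_rows", "data": {"motion": [{"dp": [-0.001, 0.004, 0], "rot": [0, 0.004, 0.005], "grip": 0.08}, {"dp": [0, 0, -0.01], "rot": [0, 0, 0], "grip": 0.08}, {"dp": [0, 0, -0.018], "rot": [0, 0, 0], "grip": 0.08}, {"dp": [0, 0, -0.015], "rot": [0, 0, 0], "grip": 0.08}, {"dp": [0, 0, -0.007], "rot": [0, 0, 0], "grip": 0.08}, {"dp": [0, 0, -0.001], "rot": [0, 0, 0], "grip": 0.08}, {"dp": [0, 0, 0], "rot": [0, 0, 0], "grip": 0.072}]}}

```text
clock: 31.42
tcp_pos: [0.5423, 0.0626, 0.0416]
orientation: [-3.136, 0.164, -0.001]
contact_force: [0.6, -0.0, -0.0]
grip_width: 0.072
```

```bash
python3 - <<'E'
from h import *
togo(.542,.063,.04,-6)
E
```

```text
t 31.43 tcp [0.5423 0.0626 0.0416] yaw -6.0 tilt 0.09 F [ 0.6 -0.  -0. ] g 0.072
 dp [-0.0003  0.0004 -0.0016] rot [-0.0013  0.001  -0.    ]
```

Emit:
{"op": "send_rows", "data": {"grip_force": 70, "motion": [{"dp": [0, 0, -0.004], "rot": [0, 0, 0], "grip": 0.068}, {"dp": [0, 0, 0], "rot": [0, 0, 0], "grip": 0.066}, {"dp": [0, 0, 0], "rot": [0, 0, 0], "grip": 0.053}, {"dp": [0, 0, 0], "rot": [0, 0, 0], "grip": 0.053}, {"dp": [0, 0, 0], "rot": [0, 0, 0], "grip": 0.053}]}}

```text
clock: 32.05
tcp_pos: [0.5423, 0.0629, 0.039]
orientation: [-3.134, 0.164, -0.002]
contact_force: [0.7, 0.8, -2.6]
grip_width: 0.057
```

Emit:
{"op": "send_rows", "data": {"motion": [{"dp": [0, 0, 0.006], "rot": [0, 0, 0], "grip": 0.053}, {"dp": [0.0005, 0, 0.01], "rot": [0, 0, 0], "grip": 0.053}]}}

```text
clock: 32.3
tcp_pos: [0.5413, 0.0626, 0.0534]
orientation: [-3.137, 0.164, 0.002]
contact_force: [2.7, 0.8, -14.9]
grip_width: 0.0569
```

Emit:
{"op": "send_rows", "data": {"motion": [{"dp": [0.001, 0, 0.015], "rot": [0, 0, 0], "grip": 0.053}, {"dp": [0.001, 0, 0.02], "rot": [0, 0, 0], "grip": 0.053}, {"dp": [0, 0, 0.03], "rot": [0, 0, 0], "grip": 0.053}, {"dp": [0, 0, 0.03], "rot": [0, 0, 0], "grip": 0.053}, {"dp": [0, 0, 0.01], "rot": [0, 0, 0], "grip": 0.053}, {"dp": [0.01, -0.02, 0], "rot": [0, 0, 0.03], "grip": 0.053}, {"dp": [0.02, -0.04, 0], "rot": [0, 0, 0.03], "grip": 0.053}, {"dp": [0.02, -0.04, 0], "rot": [0, 0, 0.03], "grip": 0.053}, {"dp": [0.02, -0.04, 0], "rot": [0, 0, 0.03], "grip": 0.053}, {"dp": [0.02, -0.04, 0], "rot": [0, 0, 0.02], "grip": 0.053}, {"dp": [0.012, -0.025, 0], "rot": [0, 0, 0], "grip": 0.053}, {"dp": [0.005, -0.01, 0], "rot": [0, 0, 0], "grip": 0.053}, {"dp": [0, 0, 0], "rot": [0, 0, 0], "grip": 0.053}, {"dp": [0, 0, 0], "rot": [0, 0, 0], "grip": 0.053}]}}

```text
clock: 34.05
tcp_pos: [0.6466, -0.1543, 0.1657]
orientation: [-3.132, -0.071, 0.02]
contact_force: [-0.2, 0.1, -5.3]
grip_width: 0.0573
```

```bash
python3 - <<'E'
from m import *
togo(.652,-.163,.037,2)
b=grab('side')
for th in(150,170,185):
    try: c,e,t=quad(b,lambda im:im.min(2)>th,(276,184),.024,24); print('side A',th,c.round(4),(e*1e3).round(1),t.round(1))
    except Exception as x: print(x)
p=proj(b,[[.652,-.163,.05]])[0];x,y=int(p[0])-55,int(p[1])-55
C=cv2.resize(b['img'][y:y+100,x:x+110],None,fx=6,fy=6,interpolation=2)
cv2.imwrite('pics/l1.png',C[:,:,::-1])
for nm,c in(('nom',(.652,-.163)),):
    y0=np.radians(2);R=np.array([[np.cos(y0),-np.sin(y0)],[np.sin(y0),np.cos(y0)]])
    q=np.array([[s*.049,t*.049] for s,t in((1,1),(1,-1),(-1,-1),(-1,1))])@R.T+c
    print('pred rim outer in crop',((proj(b,np.c_[q,[.024]*4])-[x,y])*6).round().tolist())
E
```

```text
t 34.05 tcp [ 0.6466 -0.1543  0.1657] yaw 2.6 tilt 0.87 F [-0.2  0.1 -5.3] g 0.0573
 dp [ 0.0054 -0.0087 -0.1287] rot [-0.0085 -0.0127 -0.0104]
side A 150 [ 0.6523 -0.1633] [ 97.4 105.2 101.7 104.5] [1.5 2.4 2.  4.8]
side A 170 [ 0.6535 -0.1636] [94.1 99.  95.7 98.3] [1.8 2.2 2.3 3.1]
side A 185 [ 0.6539 -0.1654] [92.7 95.8 92.6 87.9] [1.7 2.6 6.5 2.4]
pred rim outer in crop [[234.0, 406.0], [285.0, 307.0], [436.0, 329.0], [389.0, 431.0]]
```

View pics/l1.png

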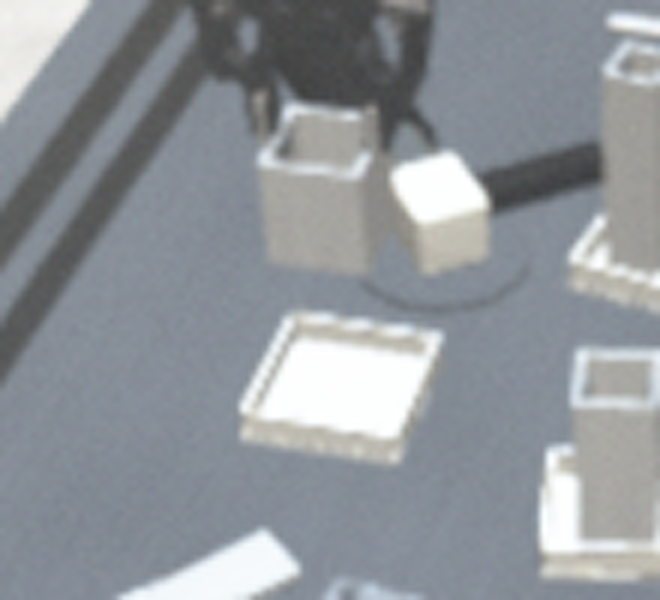

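Picture 10: the empty large tray has rim corners near crop (295,315), (440,330), (400,440) and (243,405), within about 1 px of my estimate. The large sleeve is held above and behind it, and the medium and small stand upright in their trays. Lowering.

Emit:
{"op": "send_rows", "data": {"motion": [{"dp": [0.003, -0.007, 0], "rot": [-0.008, -0.012, -0.01], "grip": 0.053}, {"dp": [0, 0, -0.015], "rot": [0, 0, 0], "grip": 0.053}, {"dp": [0, 0, -0.025], "rot": [0, 0, 0], "grip": 0.053}, {"dp": [0, 0, -0.02], "rot": [0, 0, 0], "grip": 0.053}, {"dp": [0, 0, -0.006], "rot": [0, 0, 0], "grip": 0.053}, {"dp": [0, 0, 0], "rot": [0, 0, 0], "grip": 0.053}]}}

```text
clock: 34.85
tcp_pos: [0.6491, -0.1578, 0.0953]
orientation: [-3.139, -0.061, 0.002]
contact_force: [-0.2, -0.7, -4.9]
grip_width: 0.057
```

```bash
python3 - <<'E'
from h import *
togo(.651,-.163,.037,2)
E
```

```text
t 34.85 tcp [ 0.6491 -0.1578  0.0953] yaw 2.23 tilt 0.13 F [-0.2 -0.7 -4.9] g 0.057
 dp [ 0.0019 -0.0052 -0.0583] rot [-0.0019 -0.001  -0.0041]
```

Emit:
{"op": "send_rows", "data": {"motion": [{"dp": [0.002, -0.005, 0], "rot": [-0.002, 0, -0.004], "grip": 0.053}, {"dp": [0, 0, -0.008], "rot": [0, 0, 0], "grip": 0.053}, {"dp": [0, 0, -0.014], "rot": [0, 0, 0], "grip": 0.053}, {"dp": [0, 0, -0.006], "rot": [0, 0, 0], "grip": 0.053}, {"dp": [0, 0, 0], "rot": [0, 0, 0], "grip": 0.053}]}}

```text
clock: 35.48
tcp_pos: [0.6524, -0.1635, 0.0669]
orientation: [3.14, 0.054, 0.003]
contact_force: [-0.2, 0.9, -4.7]
grip_width: 0.0574
```

```bash
python3 - <<'E'
from h import *
togo(.651,-.163,.037,2)
E
```

```text
t 35.48 tcp [ 0.6524 -0.1635  0.0669] yaw 1.98 tilt 0.1 F [-0.2  0.9 -4.7] g 0.0574
 dp [-0.0014  0.0005 -0.0299] rot [0.0006 0.0016 0.0003]
```

Emit:
{"op": "send_rows", "data": {"motion": [{"dp": [-0.001, 0, -0.008], "rot": [0, 0.001, 0], "grip": 0.053}, {"dp": [0, 0, -0.008], "rot": [0, 0, 0], "grip": 0.053}, {"dp": [0, 0, -0.006], "rot": [0, 0, 0], "grip": 0.053}, {"dp": [0, 0, -0.003], "rot": [0, 0, 0], "grip": 0.053}, {"dp": [0, 0, -0.001], "rot": [0, 0, 0], "grip": 0.053}, {"dp": [0, 0, 0], "rot": [0, 0, 0], "grip": 0.053}]}}

```text
clock: 36.22
tcp_pos: [0.6516, -0.1635, 0.0393]
orientation: [3.14, 0.055, 0.002]
contact_force: [0.2, 0.6, -5.5]
grip_width: 0.0577
```

Emit:
{"op": "send_rows", "data": {"motion": [{"dp": [0, 0, -0.0015], "rot": [0, 0, 0], "grip": 0.053}, {"dp": [0, 0, -0.001], "rot": [0, 0, 0], "grip": 0.053}, {"dp": [0, 0, 0], "rot": [0, 0, 0], "grip": 0.053}]}}

```text
clock: 36.6
tcp_pos: [0.6521, -0.1637, 0.0372]
orientation: [3.14, 0.055, 0.003]
contact_force: [-0.4, 0.2, -5.2]
grip_width: 0.0575
```

Emit:
{"op": "send_rows", "data": {"motion": [{"dp": [0, 0, -0.0015], "rot": [0, 0, 0], "grip": 0.053}, {"dp": [0, 0, 0], "rot": [0, 0, 0], "grip": 0.053}]}}

```text
clock: 36.85
tcp_pos: [0.6523, -0.1639, 0.0372]
orientation: [3.141, 0.054, 0.004]
contact_force: [0.4, -0.2, -5.6]
grip_width: 0.0573
```

Blocked at 0.037, so it is on the floor. Release, rise and move aside.

Emit:
{"op": "send_rows", "data": {"motion": [{"dp": [0, 0, 0], "rot": [0, 0, 0], "grip": 0.062}, {"dp": [0, 0, 0], "rot": [0, 0, 0], "grip": 0.07}, {"dp": [0, 0, 0], "rot": [0, 0, 0], "grip": 0.078}, {"dp": [0, 0, 0], "rot": [0, 0, 0], "grip": 0.08}, {"dp": [0, 0, 0.015], "rot": [0, 0, 0], "grip": 0.08}, {"dp": [0, 0, 0.03], "rot": [0, 0, 0], "grip": 0.08}, {"dp": [0, 0, 0.04], "rot": [0, 0, 0], "grip": 0.08}, {"dp": [0, 0, 0.045], "rot": [0, 0, 0], "grip": 0.08}, {"dp": [0, 0, 0.045], "rot": [0, 0, 0], "grip": 0.08}, {"dp": [-0.01, 0.03, 0.03], "rot": [0, 0, 0], "grip": 0.08}, {"dp": [-0.015, 0.045, 0], "rot": [0, 0, 0], "grip": 0.08}, {"dp": [-0.015, 0.045, 0], "rot": [0, 0, 0], "grip": 0.08}, {"dp": [-0.015, 0.045, 0], "rot": [0, 0, 0], "grip": 0.08}, {"dp": [-0.01, 0.03, 0], "rot": [0, 0, 0], "grip": 0.08}, {"dp": [-0.005, 0.01, 0], "rot": [0, 0, 0], "grip": 0.08}, {"dp": [0, 0, 0], "rot": [0, 0, 0], "grip": 0.08}, {"dp": [0, 0, 0], "rot": [0, 0, 0], "grip": 0.08}]}}

```text
clock: 38.98
tcp_pos: [0.5825, 0.0396, 0.2637]
orientation: [3.139, 0.041, 0.032]
contact_force: [-0.9, -0.3, 0.0]
grip_width: 0.0801
```

```bash
python3 - <<'E'
from h import *
togo(.6,0,.25,0)
b=grab('side');a=grab('top')
s=cv2.resize(b['img'][140:330,195:355],(505,600),interpolation=2);t=cv2.resize(a['img'][110:230,340:460],(290,290),interpolation=2)
t2=cv2.resize(a['img'][110:230,170:290],(290,290),interpolation=2)
cv2.imwrite('pics/end.png',np.hstack([s,np.vstack([t,t2,np.zeros((20,290,3),np.uint8)])])[:,:,::-1])
E
```

```text
t 38.98 tcp [0.5825 0.0396 0.2637] yaw 1.48 tilt 1.18 F [-0.9 -0.3  0. ] g 0.0801
 dp [ 0.0175 -0.0396 -0.0137] rot [ 0.0018  0.0205 -0.0259]
```

View pics/end.png

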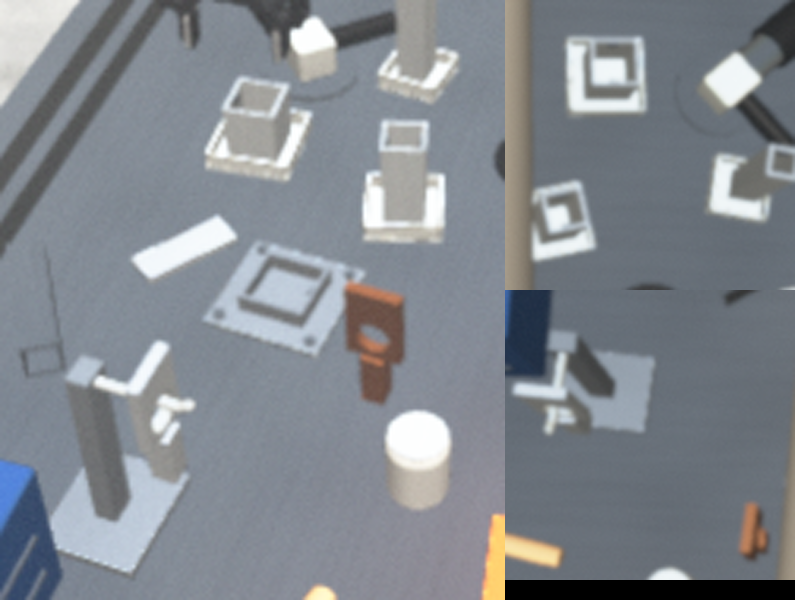

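Picture 11: the jig is empty and all three sleeves stand upright in their own trays. The drift hangs on the grey peg, the bystanders are unmoved and the gripper is clear at z 0.26. Handing in.

```bash
python3 -c "
from bench import hand_in
print(hand_in())"
```

```text
the job is handed in; nothing more can be done
None
```

I drew the drift out and hung it by its eye on the grey peg. I then stood the small, medium and large sleeves in the small, middle and large trays, in that order. The job was handed in at about 39 s, and the hand-in reports no verdict.

**Last checks:** the final side and top pictures show the drift hanging upright on the peg, with the peg tip through the eye. All three sleeves stand upright inside their own trays, the jig is empty, and the bystanders in view look unmoved. The spanner was not in the last crops and the disc was only partly in view, but I never worked near either. The tool force was about zero with the gripper open and clear. Each sleeve's set-down height matched the tray floor to about 1 mm before release. I judged the final positions by eye and did not re-measure them, but the sleeves have only 15 mm of play in their trays, so they cannot exceed the 21 mm limit.

**What disagreed:**
- **Grip width:** it read 2–3 mm under the true sizes throughout.
- **Wrist force:** it barely dropped when a sleeve touched the floor, so I relied on the blocked height instead.
- **Tray edges:** the fits were 3–15 mm off the stated outer sizes, worst for the large tray. I cross-checked that one with the second camera and a close-up.

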